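# Release and push out the dust filter slide with a pin tool

### The job

Take the slim square-handled pin tool out of the rack, and with its pin hold down the release button recessed in the filter slide of the green dust unit while you push the slide out until it stops and stays locked open. Then hang the pin tool back, upright, in the rack hole it came from. Touch the dust unit with the pin tool only, not with the gripper, and leave the other tools, the grinding wheel and the tin where they are.

Things in the scene. Friction and masses are not known exactly. Their poses are not given: they have to be found in the camera images.
- unit: Green steel dust-filter unit fixed to the bench, 126 mm wide (its x), 250 mm long (its y, from -130 to +120 mm, plus a hose stub at its rear, -y), z up. Origin at bench level, in the middle of its width. Its closed hood covers the rear, y -134 to 0, up to 84 mm high; in front of it (y 0 to 120) two side rails, up to 56 mm high, guide the filter slide, which comes out along the unit's +y.
- well (a point): Centre of the mouth of the square well in the slide's bright metal front block, at the block's top face 60 mm above the bench; moves with the slide. With the slide home it lies at unit x 0, y +42.5 mm. The well is 19 mm square with upright walls, its sides along the unit's x and y; the release button fills it from 12 mm below the mouth downwards and goes down a further 8 mm. The front block is 90 mm wide (x) and 85 mm long (y).
- slide (a joint): How far the filter slide is out, m: 0 home (it has up to 3 mm of play), 0.085 at its stop, fully out. It moves with about 2 N of friction once released and is latched while the button is up; if the button comes up on the way (at about 0.02 and 0.05) the latch catches again, and past 0.073 it locks the slide open when the button is let up.
- button (a joint): How far the release button is pressed, m: 0 up, 0.008 fully down. Sprung, 1.5 N to start and 5.5 N fully down; the latch is free when it is more than about 0.0045 down, and it travels along with the slide.
- rack: Wooden tool rack fixed to the bench: a plate 70 mm (its x) by 260 mm (its y), its top 100 mm above the bench, 10 mm thick, on two end boards, with three round holes of 25 mm at y -85, 0 and +85 mm. Origin at bench level under the plate's centre, z up. A tool hangs upright in each hole, resting on its 60 mm round collar (6 mm thick); which tool hangs in which hole varies; the tallest handle tops are 170 mm above the bench.
- pin_grip (a point): Centre of the pin tool's square wooden handle (24 by 24 mm, 56 mm tall, its sides along this point's x and y). Straight below it along -z come a 60 mm round steel collar, 6 mm thick (its underside 34 mm below this point) and a steel pin of 8 mm diameter and 70 mm length, whose end is 104 mm below this point. The tool weighs about 180 g and hangs with this point 134 mm above the bench.
- pin_tip (a point): End of the pin of the pin tool, on its axis, 104 mm below the handle's centre.
- punch_mid (a point): Middle of the thick punch in the rack: round wooden handle of 30 mm, 22 mm steel shank (too thick for the well), 140 mm long. Leave it in place.
- scraper_mid (a point): Middle of the scraper in the rack: flat dark wooden handle 12 by 34 mm, blade 20 by 4 mm, 140 mm long. Leave it in place.
- wheel_mid (a point): Middle of a grinding wheel lying flat on the bench, 110 mm diameter, 40 mm high. Leave it in place.
- tin_mid (a point): Middle of a closed metal tin on the bench, 60 mm diameter, 70 mm high. Leave it in place.
Not all that is in view belongs to the job. Leave any red or turquoise look-alike of the part that bears pin_grip alone.

How it is judged:
By the outcome, as a careful person would: the job done as asked, in the order asked, and still so for the second after the job is handed in, with the robot touching nothing.
It also fails if it takes over 54 s, if anything falls off the work surface, if the arm or the gripper's body presses on something with over 40 N, if the wrist force passes 120 N, or if a joint passes its speed limit or range.

### The arm

A 6-joint arm with a two-finger parallel gripper is mounted at the origin on the work surface. World frame = base frame: x ahead of the robot, y to its left, z up, the work surface at z = 0. Lengths are in m, angles in rad, forces in N, time in s.
With the tool pointing down it reaches from about 0.425 to 0.95 m from the base axis. Payload 14.7 kg.
Tool frame: the origin (TCP) lies at the very end of the fingers, on their centre line; the grasp point (between the pads) lies 19 mm behind it; x points along the fingers, y is the direction in which the jaws open and shut, and the axes are right-handed (so a half turn about x gives the same grasp; the last joint's range is limited). The gripper opens to 85 mm and grips with 20 to 120 N. Pads are 22 mm wide; open, the fingers measure 114 mm over their backs; the gripper's body (76 mm by 85 mm) begins 54 mm behind the grasp point. The pads swing forward as they close: fully open they stand 13 mm farther back than shut.
Start: joints at [-1.313, 0.48, 1.596, -0, 1.065, -0.047], TCP at [0.195, -0.62, 0.231] pointing down, gripper open.
Joint ranges: [-2.75, 2.75], [-0.82, 2.05], [0.23, 2.67], [-1.56, 4.7], [0.09, 2.69], [-2.92, 2.92]. Speed limits (rad/s): [1.89, 1.89, 2.39, 3.01, 3.01, 3.01].

### API

Orientations are given as a 3x3 rotation matrix whose columns are the frame's x, y, z axes.
In Python, from plant import manip gives the robot as it stands.
- The arm moves only by the tool apply_moves, never from a script. Its argument "steps" is a list of rows, each a list of 5 numbers: the closure, from 0 (fully open) to 1 (shut), then the shift along the tool's x, y, z in m, then the turn about the tool's x in degrees. In form: [[claw, dx, dy, dz, turn], ...]. A call has 1 to 12 rows; each row shifts and turns the commanded pose from where the row before left it, along the tool's axes as they then stand; what a row does not reach is not made up. A row lasts 1/10 s, in which the tool goes at most 50 mm and 8.59 degrees, less where a joint would pass 70% of its speed; a pose out of reach is approached as far as the arm can. A call is refused whole if a number of a shift passes 0.05 or a number of a turn 8.59, either way. A call with a gripper value outside its range is refused whole. The fingers move at their own pace and stop on an object; "grip_force" is the grip in N (left out, the last holds). Time passes only in rows, so rows that do not move let the fingers close. It gives the time, the measured TCP pose, the force and the opening at its end, in the units of the state.
- manip.read_state(): the state, without advancing time (a new reading comes with each control period).
- manip.read_camera(name): name is "side" or "top" or "wrist"; returns the picture (384x512x3 uint8, red, green, blue); there is no depth.
- manip.get_calibration(name): a dict with "camera_matrix" (3x3 intrinsics, pixels), "rvec" (rotation vector, rad) and "tvec" (3), from world to camera coordinates, as OpenCV has them. Camera axes: x right, y down, z forward; pixel columns grow to the right and rows downward; lengths in m; the calibration is good to about 2 mm. A picture is of the moment at which its call begins: read the wrist's pose just before it. get_calibration takes no time and is no camera call; for the wrist camera it gives the pose at the moment of the call.
- manip.hand_in(): hands the job in, once; it reports no verdict.
The state is a dict: "time": time; "joint_positions": joint angles; "qd": joint speeds; "joint_torque": joint torques, N m; "eef_pos": TCP position; "eef_rot": TCP orientation; "ft_force": force on the tool from outside, world axes, zero at the start; "ft_torque": the same for the moment, N m; "finger_gap": opening from 0.0 (shut) to 1.0 (fully open).
Only numpy, scipy, OpenCV 4.12 (cv2) and the standard library are available. Lean on these libraries where they do the work, as an engineer would, in place of code of your own. Each camera call takes 0.05 s, during which the arm holds its last target. There are 200 camera calls.

## Working session

There is one attempt and no reset: what is moved stays moved. The work goes in short steps, Python scripts to look and compute and a tool call to move; the robot and the scene stay as the last step left them, time stands still between calls to the robot, and variables do not carry over. Pictures are saved under pics/ and viewed, about 8 in all and at most 12, crops included, and the job is handed in when it is done.

Besides the shell and the picture viewer there is one more tool, called after "Request:" as name(argument=value, ...) on one line, values as JSON. apply_moves: Moves the arm, as the interface text tells. Its arguments: {"type":"object","properties":{"steps":{"type":"array"},"grip_force":{"type":"number"}},"required":["steps"]}

```bash
mkdir -p pics; ls; python3 - <<'E'
from plant import manip
import cv2, numpy as np
s=manip.read_state(); print(s['time'],s['eef_pos'],np.round(s['eef_rot'],3).tolist(),s['finger_gap'])
for n in ['top','side','wrist']:
    c=manip.get_calibration(n); R=cv2.Rodrigues(np.array(c['rvec']))[0]
    print(n,np.round(-R.T@np.array(c['tvec']).ravel(),3),np.round(R,2).tolist(),np.round(c['camera_matrix'],0).tolist())
    im=manip.read_camera(n)[:,:,::-1]; cv2.imwrite(f'pics/{n}0.png',im)
a=[cv2.imread(f'pics/{n}0.png') for n in ['top','side']]
for n,i in zip(['top','side'],a): cv2.imwrite(f'pics/{n}0b.png',cv2.resize(i,(800,600),interpolation=cv2.INTER_CUBIC))
E
```

```text
pics
0.0 [ 0.19498636 -0.61963449  0.23067179] [[-0.0, 0.3, -0.954], [0.001, -0.954, -0.3], [-1.0, -0.001, -0.0]] 1.005411547562171
top [0.516 0.079 0.903] [[-0.03, -1.0, -0.0], [-1.0, 0.03, -0.1], [0.1, 0.0, -1.0]] [[376.0, 0.0, 257.0], [0.0, 376.0, 189.0], [0.0, 0.0, 1.0]]
side [0.181 0.752 0.765] [[-0.85, -0.53, 0.02], [-0.36, 0.54, -0.77], [0.4, -0.65, -0.64]] [[472.0, 0.0, 263.0], [0.0, 472.0, 200.0], [0.0, 0.0, 1.0]]
wrist [ 0.261 -0.6    0.373] [[0.3, -0.95, -0.0], [-0.92, -0.29, 0.27], [-0.26, -0.08, -0.96]] [[342.0, 0.0, 259.0], [0.0, 342.0, 192.0], [0.0, 0.0, 1.0]]
```

View pics/top0b.png

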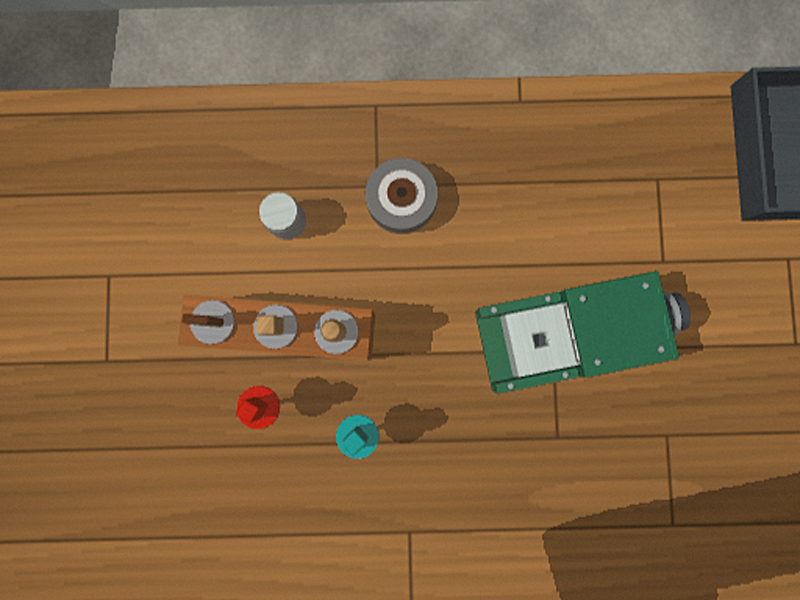

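View pics/side0b.png

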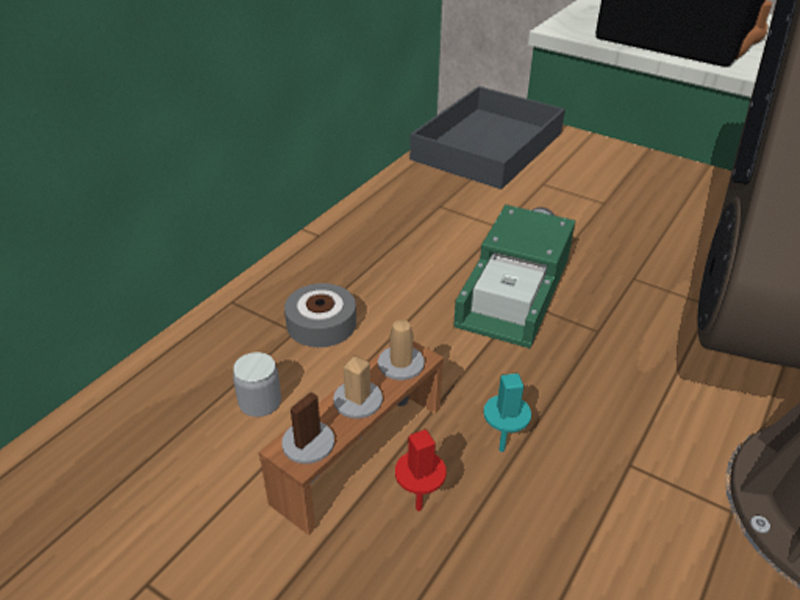

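Middle hole (top view, px ~275,327) holds the square-handled pin tool, with the scraper at left and the punch at right. The well is at ~(540,340). I'll measure these next.

```bash
cat > h.py <<'E'
import cv2, numpy as np
from plant import manip
def ray(c,uv,z):
    K=np.array(c['camera_matrix']);R=cv2.Rodrigues(np.array(c['rvec'],float))[0];t=np.array(c['tvec'],float).ravel()
    o=-R.T@t; d=R.T@np.linalg.inv(K)@np.array([uv[0],uv[1],1.]); return (o+d*(z-o[2])/d[2])[:2]
def proj(c,P):
    return cv2.projectPoints(np.array(P,float).reshape(-1,3),np.array(c['rvec'],float),np.array(c['tvec'],float),np.array(c['camera_matrix']),None)[0].reshape(-1,2)
def comps(m,amin=30):
    n,l,s,ce=cv2.connectedComponentsWithStats(m.astype(np.uint8)); return [(l==i,s[i],ce[i]) for i in range(1,n) if s[i][4]>=amin]
E
python3 - <<'E'
from h import *
im=cv2.imread('pics/top0.png');hsv=cv2.cvtColor(im,cv2.COLOR_BGR2HSV);H,S,V=cv2.split(hsv)
c=manip.get_calibration('top')
g=(S<50)&(V>90); g[:,:100]=0; g[:90]=0
for m,s,ce in comps(g): 
    r=cv2.minAreaRect(np.argwhere(m)[:,::-1].astype(np.float32))
    cir=cv2.minEnclosingCircle(np.argwhere(m)[:,::-1].astype(np.float32))
    print('gray',s.tolist(),np.round(ce,1),np.round(r[0],1),np.round(r[1],1),round(r[2],1),[np.round(x,1) for x in cir], 'z106',ray(c,cir[0],.106),'z60',ray(c,r[0],.06))
    if s[4]>1000: 
        B=np.array([ray(c,p,.06) for p in cv2.boxPoints(r)]);print('block',B, 'hole')
for (u,v) in [(212,322),(275,327),(337,332)]: print(ray(c,(u/1.5625,v/1.5625),.106))
gr=(H>60)&(H<90)&(S>80); gr[:150]=0
for m,s,ce in comps(gr,300): 
    r=cv2.minAreaRect(np.argwhere(m)[:,::-1].astype(np.float32)); print('green',s.tolist(),r,[np.round(ray(c,p,.084),3).tolist() for p in cv2.boxPoints(r)])
w=(V<130)[200:236,325:370]; 
dk=(V<120); dk2=np.zeros_like(dk); dk2[205:230,332:360]=dk[205:230,332:360]
for m,s,ce in comps(dk2,10): print('well',s,ce,ray(c,ce,.06))
cv2.imwrite('pics/crop1.png',cv2.resize(np.hstack([im[180:240,105:245]]),None,fx=5,fy=5,interpolation=cv2.INTER_NEAREST))
E
```

```text
gray [234, 102, 46, 45, 1361] [256.5 123.7] [256.5 124. ] [44. 45.] 90.0 [array([256.5, 123.5]), np.float64(23.2)] z106 [0.73603514 0.07942864] z60 [0.74756983 0.07946632]
block [[0.80076909 0.129995  ]
 [0.79794419 0.02633037]
 [0.69500891 0.02954394]
 [0.69774408 0.13202359]] hole
gray [166, 123, 25, 29, 501] [177.8 135.8] [178.3 135.8] [25.5 24.7] 45.0 [array([178., 137.]), np.float64(14.0)] z106 [0.71084605 0.24976216] z60 [0.72495122 0.25901447]
gray [429, 188, 7, 25, 96] [432.4 200. ] [432.5 199.7] [24.3  5.2] 80.0 [array([431., 200.]), np.float64(12.2)] z106 [ 0.56042456 -0.28606746] z60 [ 0.563494   -0.31051439]
gray [122, 192, 28, 28, 483] [136.2 206.1] [135.5 205.5] [27. 27.] 90.0 [array([135.3, 205.7]), np.float64(14.0)] z106 [0.56460438 0.34131775] z60 [0.56786364 0.35598321]
gray [320, 193, 52, 49, 1735] [345.1 217.3] [345.4 217.2] [42.  44.1] 77.7 [array([345.5, 217.5]), np.float64(29.8)] z106 [ 0.52813469 -0.10332622] z60 [ 0.52944053 -0.11376485]
block [[ 0.56626917 -0.05720112]
 [ 0.58493666 -0.1547279 ]
 [ 0.4929306  -0.1698391 ]
 [ 0.47463099 -0.07330858]] hole
gray [162, 195, 28, 28, 402] [177.8 209.3] [175.5 208.5] [27. 27.] 90.0 [array([175.9, 208.5]), np.float64(14.1)] z106 [0.5563706 0.2549876] z60 [0.55879367 0.26608703]
gray [201, 198, 28, 28, 419] [215.6 212.3] [214.5 211.5] [27. 27.] 90.0 [array([214.6, 211.9]), np.float64(14.0)] z106 [0.54713568 0.17294322] z60 [0.54980446 0.17865798]
[0.56378627 0.34049441]
[0.55477242 0.25484007]
[0.54581724 0.17076599]
green [304, 174, 131, 77, 4781] ((368.8436279296875, 212.81161499023438), (57.183006286621094, 121.5102767944336), 78.36637115478516) [[0.575, -0.019], [0.622, -0.282], [0.5, -0.299], [0.454, -0.039]]
green [215, 266, 27, 28, 538] ((228.0, 279.5), (27.0, 26.0), 90.0) [[0.432, 0.176], [0.431, 0.121], [0.374, 0.122], [0.375, 0.177]]
well [341 213   9  10  65] [344.75384615 217.36923077] [ 0.52917371 -0.11221636]
```

View pics/crop1.png

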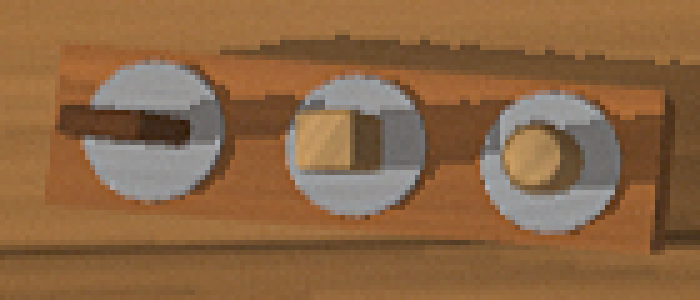

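Request:
apply_moves(steps=[[0, -0.01, 0, -0.045, 8], [0, -0.01, 0, -0.045, 8], [0, -0.01, 0, -0.045, 7.5], [0, 0, -0.045, -0.015, 0], [0, 0, -0.045, -0.015, 0], [0, 0, -0.045, -0.015, 0], [0, 0, -0.045, -0.015, 0], [0, 0, -0.045, -0.015, 0], [0, 0, -0.045, -0.015, 0], [0, 0, -0.045, -0.015, 0], [0, 0, -0.045, -0.015, 0], [0, 0, -0.045, -0.015, 0]], grip_force=60)

```text
time: 1.35
eef_pos: [0.5046, -0.2076, 0.2613]
eef_rot: [[-0.0, -0.105, -0.994], [0.0, -0.994, 0.105], [-1.0, -0.0, 0.0]]
ft_force: [1.4, -0.0, -0.1]
finger_gap: 0.995
```

Request:
apply_moves(steps=[[0, 0, -0.045, 0, 0], [0, 0, -0.045, 0, 0], [0, 0, -0.045, 0, 0], [0, 0, -0.045, 0, 0], [0, 0, -0.045, 0, 0], [0, 0, -0.045, 0, 0], [0, 0, -0.045, 0, 0], [0, 0, -0.045, 0, 0], [0, 0, -0.045, 0, 0], [0, 0, -0.045, 0, 0], [0, 0, 0, 0, 0]])

```text
time: 2.45
eef_pos: [0.5516, 0.243, 0.261]
eef_rot: [[0.0, -0.102, -0.995], [0.001, -0.995, 0.102], [-1.0, -0.001, -0.0]]
ft_force: [-0.2, -1.0, 0.7]
finger_gap: 0.998
```

```bash
python3 - <<'E'
from h import *
s=manip.read_state();c=manip.get_calibration('wrist');im=manip.read_camera('wrist')[:,:,::-1].copy()
cv2.imwrite('pics/w1.png',im); import pickle; pickle.dump((s,c),open('w1.pkl','wb'))
print(s['eef_pos'],proj(c,[[.5556,.2565,.162],[.5556,.2565,.106],s['eef_pos']]))
E
```

```text
[0.55161031 0.24295455 0.26096748] [[239.15011803 189.12428521]
 [242.77230968 172.49734849]
 [257.14828063 251.91575705]]
```

View pics/w1.png

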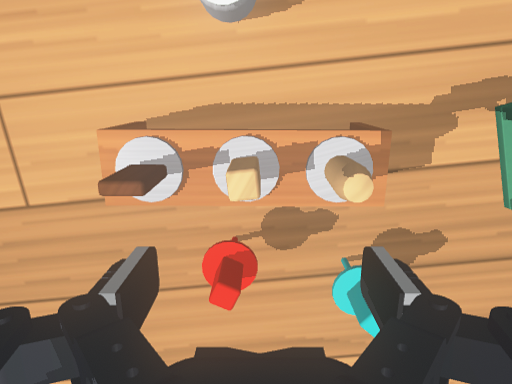

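The pin tool's handle top shows at ~(243,185) and the rack lies square to the image. Fitting the collar and the handle top next.

```bash
python3 - <<'E'
from h import *
import pickle
s,c=pickle.load(open('w1.pkl','rb'));im=cv2.imread('pics/w1.png');H,S,V=cv2.split(cv2.cvtColor(im,cv2.COLOR_BGR2HSV))
P=[]
for m,st,ce in comps((S<60)&(V>120)&(np.indices(S.shape)[0]>120)&(np.indices(S.shape)[0]<215),300):
    hull=cv2.convexHull(np.argwhere(m)[:,::-1].astype(np.float32)); 
    e=cv2.minEnclosingCircle(hull); p=ray(c,e[0],.106); P.append(p); print(st.tolist(),e,p)
cr=im[125:215,95:395]
print(*[(x,y,im[y,x].tolist()) for x,y in [(242,168),(242,187),(255,185),(224,185)]])
m=(V>215)&(S>60)&(S<140); m[:160]=0;m[210:]=0;m[:,:220]=0;m[:,270:]=0
for q,st,ce in comps(m,40):
    r=cv2.minAreaRect(np.argwhere(q)[:,::-1].astype(np.float32)); B=np.array([ray(c,p,.162) for p in cv2.boxPoints(r)])
    e=B-np.roll(B,-1,0); print('top',st.tolist(),r,B.mean(0),np.linalg.norm(e,axis=1),np.degrees(np.arctan2(e[:,1],e[:,0])))
cv2.imwrite('pics/c2.png',cv2.resize(im[130:215,200:300],None,fx=6,fy=6,interpolation=cv2.INTER_CUBIC))
E
```

```text
[115, 136, 68, 66, 2344] ((148.63815307617188, 168.81907653808594), 34.602142333984375) [0.56748554 0.33932948]
[213, 136, 67, 63, 2111] ((245.62037658691406, 168.5109405517578), 33.474029541015625) [0.55893892 0.25356444]
[306, 136, 67, 66, 2025] ((339.0, 169.0), 34.13219451904297) [0.55000476 0.17108772]
(242, 168, [93, 121, 148]) (242, 187, [163, 222, 244]) (255, 185, [146, 201, 235]) (224, 185, [221, 220, 221])
top [220, 170, 46, 33, 922] ((241.78659057617188, 186.57928466796875), (32.46687316894531, 44.06218338012695), 83.6598129272461) [0.55715696 0.25438629] [0.03188981 0.02449117 0.03275148 0.02461042] [ 90.58547009   0.45117202 -89.23582876 178.44564247]
top [220, 205, 50, 5, 209] ((244.5, 207.0), (4.0, 49.0), 90.0) [0.54148752 0.25417533] [0.03641545 0.00313371 0.03653779 0.00313553] [ 84.1283109   -5.44506692 -95.87115346 172.31879653]
```

View pics/c2.png

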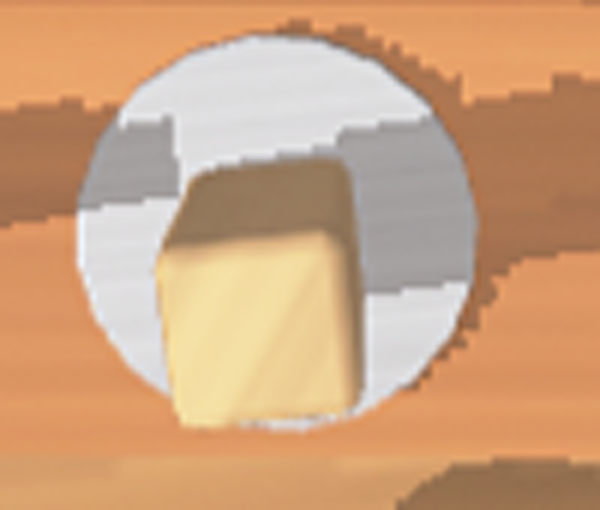

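Request:
apply_moves(steps=[[0.3, 0, 0, 0, -6.3], [0.3, 0, -0.0104, -0.0075, 0], [0.3, 0.03, 0, 0, 0], [0.3, 0.035, 0, 0, 0], [0.3, 0.035, 0, 0, 0], [0.3, 0.03, 0, 0, 0], [0.3, 0.013, 0, 0, 0], [0.3, 0, 0, 0, 0]])

```text
time: 3.3
eef_pos: [0.5584, 0.2479, 0.1168]
eef_rot: [[-0.003, 0.002, -1.0], [-0.001, -1.0, -0.002], [-1.0, 0.001, 0.003]]
ft_force: [0.6, 0.4, -0.0]
finger_gap: 0.697
```

Request:
apply_moves(steps=[[0.3, 0, -0.0055, 0, 0], [0.3, 0, 0, 0, 0], [0.3, 0, 0, 0, 0]])

```text
time: 3.6
eef_pos: [0.5598, 0.2546, 0.1198]
eef_rot: [[0.002, 0.005, -1.0], [0.001, -1.0, -0.005], [-1.0, -0.001, -0.002]]
ft_force: [-0.1, 0.4, -0.5]
finger_gap: 0.704
```

```bash
python3 - <<'E'
from h import *
s=manip.read_state();c=manip.get_calibration('wrist');im=manip.read_camera('wrist')[:,:,::-1].copy()
cv2.imwrite('pics/w2.png',im)
print(s['eef_pos'],proj(c,[[.559,.2535,.162],[.559,.2535,.106]]))
E
```

```text
[0.55975751 0.25459979 0.11975219] [[259.67919824 308.63662386]
 [259.59000693 240.93018804]]
```

View pics/w2.png

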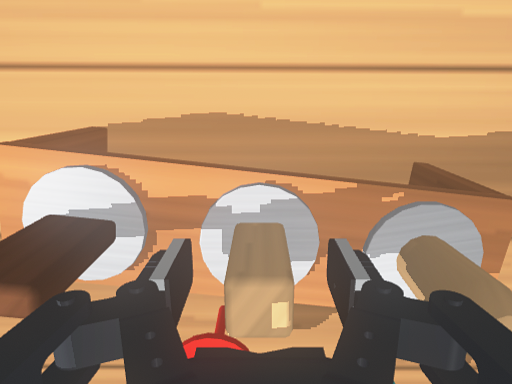

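The handle is centred (259, ~300) between the pads and square to them. Closing.

Request:
apply_moves(steps=[[1, 0, 0, 0, 0], [1, 0, 0, 0, 0], [1, 0, 0, 0, 0], [1, 0, 0, 0, 0], [1, 0, 0, 0, 0], [1, 0, 0, 0, 0], [1, 0, 0, 0, 0], [1, 0, 0, 0, 0]], grip_force=70)

```text
time: 4.45
eef_pos: [0.5591, 0.254, 0.1187]
eef_rot: [[0.0, 0.005, -1.0], [0.0, -1.0, -0.005], [-1.0, -0.0, -0.0]]
ft_force: [-1.7, -1.4, 6.2]
finger_gap: 0.272
```

```bash
python3 - <<'E'
from h import *
for i in range(3): s=manip.read_state();print(s['time'],s['eef_pos'],s['eef_rot'][:2,1],s['ft_force'],s['finger_gap'],s['qd'])
E
```

```text
4.45 [0.55914864 0.25401025 0.11872267] [ 0.00455811 -0.99998961] [-1.69337579 -1.35286094  6.1831489 ] 0.27193751181504316 [ 0.00156014  0.00030968  0.00141734 -0.00126658  0.00014234 -0.00033968]
4.45 [0.55914864 0.25401025 0.11872267] [ 0.00455811 -0.99998961] [-1.69337579 -1.35286094  6.1831489 ] 0.27193751181504316 [ 0.00156014  0.00030968  0.00141734 -0.00126658  0.00014234 -0.00033968]
4.45 [0.55914864 0.25401025 0.11872267] [ 0.00455811 -0.99998961] [-1.69337579 -1.35286094  6.1831489 ] 0.27193751181504316 [ 0.00156014  0.00030968  0.00141734 -0.00126658  0.00014234 -0.00033968]
```

Request:
apply_moves(steps=[[1, -0.01, 0, 0, 0], [1, -0.02, 0, 0, 0], [1, -0.03, 0, 0, 0], [1, -0.03, 0, 0, 0], [1, -0.03, 0, 0, 0], [1, -0.03, 0, 0, 0], [1, 0, 0, 0, 0]])

```text
time: 5.15
eef_pos: [0.5607, 0.2547, 0.273]
eef_rot: [[0.006, 0.005, -1.0], [0.002, -1.0, -0.005], [-1.0, -0.002, -0.006]]
ft_force: [0.2, 0.0, -2.3]
finger_gap: 0.272
```

Request:
apply_moves(steps=[[1, 0, 0.03, 0.008, 0], [1, 0, 0.042, 0.012, 0], [1, 0, 0.042, 0.012, 0], [1, 0, 0.042, 0.012, 0], [1, 0, 0.042, 0.012, 0], [1, 0, 0.042, 0.012, 0], [1, 0, 0.042, 0.012, 0], [1, 0, 0.042, 0.012, 0], [1, 0, 0.03, 0.008, 0], [1, 0, 0.012, 0, 0], [1, 0, 0, 0, 0], [1, 0, 0, 0, 0]])

```text
time: 6.35
eef_pos: [0.4606, -0.112, 0.2681]
eef_rot: [[-0.0, 0.004, -1.0], [0.0, -1.0, -0.004], [-1.0, -0.0, 0.0]]
ft_force: [-0.7, 0.2, -1.5]
finger_gap: 0.27
```

```bash
python3 - <<'E'
from h import *
import pickle
s=manip.read_state();c=manip.get_calibration('wrist');im=manip.read_camera('wrist')[:,:,::-1].copy()
cv2.imwrite('pics/w3.png',im); pickle.dump((s,c),open('w3.pkl','wb'))
print(s['eef_pos'],s['ft_force'],s['finger_gap'],proj(c,[[.5315,-.1135,.06]]))
E
```

```text
[ 0.46064434 -0.11199479  0.26810413] [-0.74361838  0.24289041 -1.49475352] 0.26967866397083096 [[260.08910855  92.85081217]]
```

View pics/w3.png

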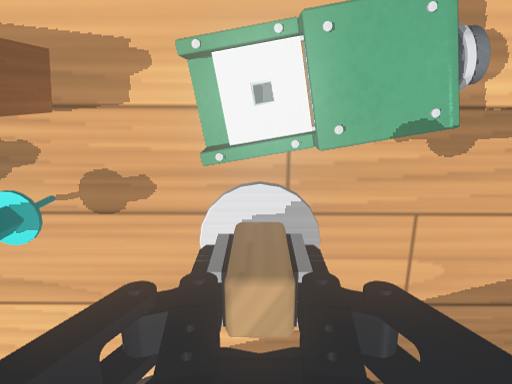

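The well is at (262,93), within 2 px of the prediction, and the tool is held straight. Refining the well, the unit yaw and the pin axis.

```bash
python3 - <<'E'
from h import *
import pickle
s,c=pickle.load(open('w3.pkl','rb'));im=cv2.imread('pics/w3.png');H,S,V=cv2.split(cv2.cvtColor(im,cv2.COLOR_BGR2HSV))
m=(S<40)&(V>190); m[170:]=0
for q,st,ce in comps(m,1500):
    f=cv2.morphologyEx(q.astype(np.uint8),cv2.MORPH_CLOSE,np.ones((3,3)))
    cs,hi=cv2.findContours(f,cv2.RETR_CCOMP,cv2.CHAIN_APPROX_NONE)
    for k,ct in enumerate(cs):
        if cv2.contourArea(ct)<150: continue
        r=cv2.minAreaRect(ct); B=np.array([ray(c,p,.06) for p in cv2.boxPoints(r)]);e=B-np.roll(B,-1,0)
        print('hole' if hi[0][k][3]>=0 else 'outer',np.round(r[0],1),B.mean(0),np.round(np.linalg.norm(e,axis=1),4),np.round(np.degrees(np.arctan2(e[:,1],e[:,0])),1))
m=(S<40)&(V>130);m[:175]=0;m[240:]=0;m[:,:190]=0;m[:,330:]=0
zc=s['eef_pos'][2]-.1187+.106
for q,st,ce in comps(m,300):
    h=cv2.convexHull(np.argwhere(q)[:,::-1].astype(np.float32)).reshape(-1,2)
    h=h[h[:,1]<235]; P=np.array([ray(c,p,zc) for p in h]); A=np.c_[2*P,np.ones(len(P))];x=np.linalg.lstsq(A,(P**2).sum(1),rcond=None)[0]
    print('collar',st,x[:2],np.sqrt(x[2]+x[:2]@x[:2]),x[:2]-s['eef_pos'][:2])
E
```

```text
outer [265.1  90.1] [ 0.53249203 -0.1184269 ] [0.0884 0.0906 0.095  0.0916] [  99.3   12.8  -80.  -171.4]
hole [262.7  92.7] [ 0.53155755 -0.1160773 ] [0.0201 0.0196 0.0204 0.0197] [  99.2   10.6  -80.7 -170.3]
collar [ 200  182  120   58 4386] [ 0.46119587 -0.11290277] 0.02915385485658706 [ 0.00055154 -0.00090797]
```

Request:
apply_moves(steps=[[1, 0, 0.0035, -0.0307, 0], [1, 0, 0, -0.04, 0], [1, 0.03, 0, 0, 0], [1, 0.03, 0, 0, 0], [1, 0.03, 0, 0, 0], [1, 0.015, 0, 0, 0], [1, 0, 0, 0, 0], [1, 0, 0, 0, 0], [1, 0, 0, 0, 0]])

```text
time: 7.3
eef_pos: [0.5322, -0.1153, 0.1644]
eef_rot: [[0.002, 0.005, -1.0], [-0.0, -1.0, -0.005], [-1.0, 0.0, -0.002]]
ft_force: [0.3, -0.1, -2.1]
finger_gap: 0.272
```

```bash
python3 - <<'E'
from h import *
s=manip.read_state();c=manip.get_calibration('side');im=manip.read_camera('side')[:,:,::-1].copy()
print(s['eef_pos'],s['ft_force']);e=s['eef_pos']
p=proj(c,[[.5316,-.1155,.06],e+[0,-.0005,-.0887]]);print(p)
u,v=p[0].astype(int);cv2.imwrite('pics/s1.png',cv2.resize(im[v-50:v+40,u-60:u+60],None,fx=6,fy=6,interpolation=cv2.INTER_CUBIC));print(u-60,v-50)
E
```

```text
[ 0.53222445 -0.11526742  0.16437406] [ 0.28576375 -0.09415265 -2.06044672]
[[325.80448752 179.03342012]
 [326.29319362 173.79188072]]
265 129
```

View pics/s1.png

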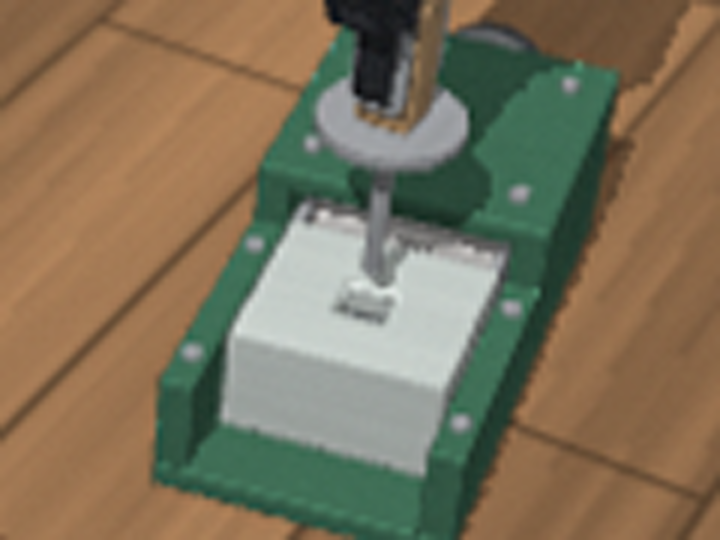

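```bash
python3 - <<'E'
from h import *
s=manip.read_state();c=manip.get_calibration('side')
im=manip.read_camera('side')[:,:,::-1].copy(); cv2.imwrite('pics/s1full.png',im)
e=s['eef_pos']; g=cv2.cvtColor(im,cv2.COLOR_BGR2GRAY)
print('pred collar top/bot',proj(c,[e+[0,-.0005,-.0127],e+[0,-.0005,-.0187]]),'tip',proj(c,[e+[0,-.0005,-.0887]]))
w=np.array([.5316,-.1155,.06]);yu=np.array([-.17,.985,0]);xu=np.array([.985,.17,0])
print('well corners pred',np.round(proj(c,[w+a*xu*.0095+b*yu*.0095 for a,b in[(1,1),(1,-1),(-1,-1),(-1,1)]]),1).tolist())
print('px/mm jac',proj(c,[w+[.01,0,0],w+[0,.01,0],w+[0,0,.01]])-proj(c,[w]))
B=im[143:159,310:352].astype(int)
H,S,V=cv2.split(cv2.cvtColor(im,cv2.COLOR_BGR2HSV))
m=np.zeros_like(S,bool);m[138:162,312:348]=((S<40)&(V>120))[138:162,312:348]
for q,st,ce in comps(m,40): print('collar',st,ce)
print('     ',list(range(318,338)))
for v in range(156,188): print(v,g[v,318:338].tolist())
E
```

```text
pred collar top/bot [[329.75571505 147.67994684]
 [329.47517619 149.8209502 ]] tip [[326.34143491 173.73689024]]
well corners pred [[321.0, 180.2], [323.2, 175.9], [330.6, 177.8], [328.4, 182.2]]
px/mm jac [[-3.63858679 -1.37217043]
 [-1.8304865   2.07591316]
 [ 0.42596216 -3.24414795]]
collar [316 142  27  15 204] [329.42156863 150.46078431]
      [318, 319, 320, 321, 322, 323, 324, 325, 326, 327, 328, 329, 330, 331, 332, 333, 334, 335, 336, 337]
156 [94, 92, 93, 93, 92, 97, 93, 99, 114, 116, 129, 128, 132, 131, 127, 124, 119, 118, 115, 92]
157 [92, 92, 91, 93, 89, 69, 58, 63, 79, 83, 97, 97, 97, 88, 86, 85, 86, 87, 85, 66]
158 [102, 102, 99, 94, 90, 57, 59, 59, 61, 69, 73, 76, 77, 57, 59, 62, 58, 56, 57, 60]
159 [88, 90, 95, 100, 97, 55, 59, 58, 62, 71, 74, 79, 78, 59, 61, 60, 60, 60, 61, 60]
160 [73, 76, 80, 86, 86, 69, 49, 53, 64, 91, 73, 79, 75, 62, 62, 61, 61, 61, 61, 60]
161 [67, 68, 72, 72, 75, 70, 41, 45, 63, 119, 114, 105, 63, 58, 60, 62, 61, 62, 64, 63]
162 [83, 97, 76, 61, 75, 68, 62, 38, 67, 127, 131, 116, 51, 47, 52, 53, 57, 59, 60, 61]
163 [94, 100, 91, 85, 95, 98, 76,
[... 1845 characters left out ...]
 104, 101, 111, 121, 133, 154, 202, 201, 199, 199, 200, 200, 198, 198]
182 [202, 202, 205, 204, 198, 194, 177, 169, 147, 144, 123, 176, 203, 200, 200, 199, 200, 201, 199, 199]
183 [205, 204, 205, 204, 205, 204, 206, 203, 195, 191, 182, 198, 202, 200, 200, 201, 199, 201, 199, 199]
184 [204, 205, 203, 204, 206, 206, 204, 204, 205, 204, 205, 203, 202, 201, 201, 201, 200, 199, 198, 198]
185 [204, 204, 203, 204, 205, 204, 205, 206, 206, 205, 204, 206, 202, 202, 202, 201, 200, 202, 199, 200]
186 [206, 205, 205, 205, 203, 204, 203, 203, 204, 204, 205, 205, 206, 205, 204, 203, 201, 202, 201, 202]
187 [207, 208, 205, 207, 204, 205, 206, 204, 203, 202, 203, 204, 206, 204, 206, 205, 206, 206, 206, 203]
```

Request:
apply_moves(steps=[[1, 0.008, 0, 0, 0], [1, 0.008, 0, 0, 0], [1, 0.008, 0, 0, 0], [1, 0, 0, 0, 0], [1, 0, 0, 0, 0]])

```text
time: 7.9
eef_pos: [0.5311, -0.1156, 0.1389]
eef_rot: [[-0.001, 0.005, -1.0], [0.0, -1.0, -0.005], [-1.0, -0.0, 0.001]]
ft_force: [0.5, -1.0, -1.5]
finger_gap: 0.272
```

Request:
apply_moves(steps=[[1, 0.004, 0, 0, 0], [1, 0.004, 0, 0, 0], [1, 0, 0, 0, 0], [1, 0, 0, 0, 0]])

```text
time: 8.3
eef_pos: [0.5317, -0.1157, 0.1315]
eef_rot: [[0.001, 0.005, -1.0], [-0.0, -1.0, -0.005], [-1.0, 0.0, -0.001]]
ft_force: [1.2, -0.6, 2.6]
finger_gap: 0.271
```

Request:
apply_moves(steps=[[1, 0.0018, 0, 0, 0], [1, 0, 0, 0, 0], [1, 0, -0.003, 0.0005, 0], [1, 0, -0.003, 0.0005, 0], [1, 0, -0.004, 0.0007, 0], [1, 0, -0.005, 0.0008, 0], [1, 0, -0.005, 0.0008, 0], [1, 0, 0, 0, 0]])

```text
time: 9.1
eef_pos: [0.5278, -0.0947, 0.1295]
eef_rot: [[-0.0, 0.005, -1.0], [0.0, -1.0, -0.005], [-1.0, -0.0, 0.0]]
ft_force: [1.8, 2.1, 2.9]
finger_gap: 0.274
```

Request:
apply_moves(steps=[[1, 0, -0.006, 0.001, 0], [1, 0, -0.008, 0.0014, 0], [1, 0, -0.008, 0.0014, 0], [1, 0, -0.008, 0.0014, 0], [1, 0, -0.008, 0.0014, 0], [1, 0, -0.008, 0.0014, 0], [1, 0, -0.008, 0.0014, 0], [1, 0, -0.004, 0.0007, 0], [1, 0, 0, 0, 0], [1, 0, 0, 0, 0]])

```text
time: 10.1
eef_pos: [0.5175, -0.0374, 0.1295]
eef_rot: [[-0.0, 0.005, -1.0], [0.0, -1.0, -0.005], [-1.0, -0.0, 0.0]]
ft_force: [1.0, 1.2, 2.4]
finger_gap: 0.272
```

Request:
apply_moves(steps=[[1, 0, -0.003, 0.0005, 0], [1, 0, -0.003, 0.0005, 0], [1, 0, -0.003, 0.0005, 0], [1, 0, 0, 0, 0], [1, 0, 0, 0, 0]])

```text
time: 10.6
eef_pos: [0.516, -0.0285, 0.1295]
eef_rot: [[-0.0, 0.005, -1.0], [0.0, -1.0, -0.005], [-1.0, -0.0, 0.0]]
ft_force: [1.7, -0.3, 2.5]
finger_gap: 0.27
```

Request:
apply_moves(steps=[[1, 0, -0.002, 0.0003, 0], [1, 0, -0.002, 0.0003, 0], [1, 0, 0, 0, 0], [1, 0, 0, 0, 0]])

```text
time: 11.0
eef_pos: [0.5157, -0.026, 0.1296]
eef_rot: [[0.001, 0.006, -1.0], [-0.002, -1.0, -0.006], [-1.0, 0.002, -0.001]]
ft_force: [1.1, -17.1, 1.7]
finger_gap: 0.274
```

Stop reached (-17 N in y). Easing back 3 mm and lifting.

Request:
apply_moves(steps=[[1, 0, 0.003, -0.0005, 0], [1, 0, 0, 0, 0], [1, -0.004, 0, 0, 0], [1, -0.006, 0, 0, 0], [1, -0.02, 0, 0, 0], [1, -0.03, 0, 0, 0], [1, -0.04, 0, 0, 0], [1, -0.04, 0, 0, 0], [1, 0, 0, 0, 0], [1, 0, 0, 0, 0]])

```text
time: 12.0
eef_pos: [0.5159, -0.0274, 0.2702]
eef_rot: [[0.001, 0.005, -1.0], [0.0, -1.0, -0.005], [-1.0, -0.0, -0.001]]
ft_force: [0.2, -0.4, -3.0]
finger_gap: 0.269
```

```bash
python3 - <<'E'
from h import *
s=manip.read_state();e=s['eef_pos'];print(e,s['eef_rot'][:,1],s['ft_force'],s['finger_gap'])
c=manip.get_calibration('side');im=manip.read_camera('side')[:,:,::-1].copy();cv2.imwrite('pics/s2f.png',im)
w=np.array([.5316,-.1155,.06]);yu=np.array([-.17,.985,0])
p=proj(c,[w,w+.085*yu,e+[0,-.0005,-.0887]]);print(p)
u,v=p[1].astype(int);cv2.imwrite('pics/s2.png',cv2.resize(im[v-100:v+50,u-70:u+110],None,fx=4,fy=4,interpolation=cv2.INTER_CUBIC));print(u-70,v-100)
E
```

```text
[ 0.51593543 -0.02742538  0.27021575] [ 4.73556997e-03 -9.99988786e-01 -5.47996867e-05] [ 0.18936779 -0.43693055 -3.01521996] 0.26905491851410884
[[325.80448752 179.03342012]
 [315.29298029 199.3655093 ]
 [320.0250358  157.425349  ]]
245 99
```

View pics/s2.png

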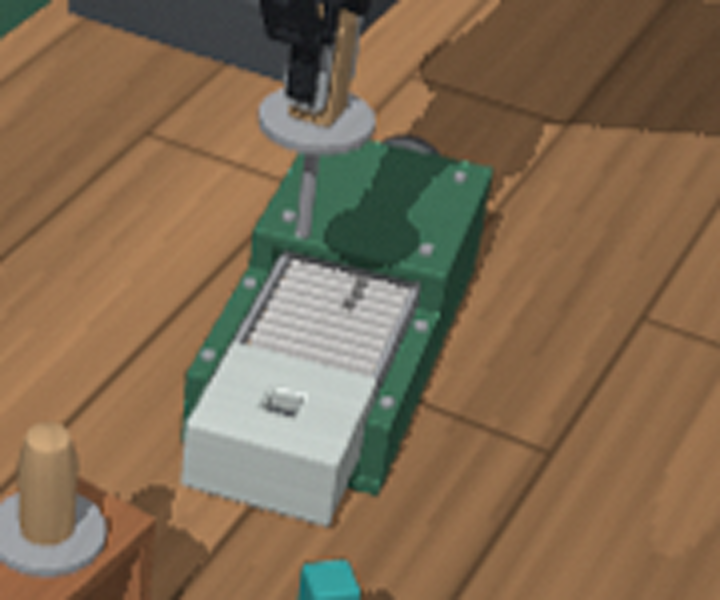

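Slide is out: the well is at (316,200), as predicted for 85 mm out. The tool is still straight. Returning to the rack.

Request:
apply_moves(steps=[[1, -0.015, 0, -0.006, 0], [1, 0, -0.04, -0.006, 0], [1, 0, -0.04, -0.006, 0], [1, 0, -0.04, -0.006, 0], [1, 0, -0.04, -0.006, 0], [1, 0, -0.04, -0.006, 0], [1, 0, -0.04, -0.006, 0], [1, 0, -0.03, -0.0026, 0], [1, 0, -0.0112, 0, 0], [1, 0, 0, 0, 0], [1, 0, 0, 0, 0], [1, 0, 0, 0, 0]])

```text
time: 13.25
eef_pos: [0.559, 0.2525, 0.284]
eef_rot: [[-0.001, 0.004, -1.0], [-0.001, -1.0, -0.004], [-1.0, 0.001, 0.001]]
ft_force: [-0.4, 0.3, -1.8]
finger_gap: 0.272
```

```bash
python3 - <<'E'
from h import *
s=manip.read_state();e=s['eef_pos'];print(e,s['eef_rot'],s['ft_force'],s['finger_gap'])
E
```

```text
[0.5590195  0.25253353 0.2840079 ] [[-9.60556838e-04  3.68817541e-03 -9.99992737e-01]
 [-6.29210092e-04 -9.99993003e-01 -3.68757199e-03]
 [-9.99999341e-01  6.25663400e-04  9.62870754e-04]] [-0.36533357  0.33657315 -1.79854696] 0.271586389575972
```

Request:
apply_moves(steps=[[1, 0, -0.0014, 0, 0], [1, 0.03, 0, 0, 0], [1, 0.035, 0, 0, 0], [1, 0.03, 0, 0, 0], [1, 0.025, 0, 0, 0], [1, 0.025, 0, 0, 0], [1, 0.012, 0, 0, 0], [1, 0.005, 0, 0, 0], [1, 0, 0, 0, 0], [1, 0, 0, 0, 0], [1, 0, 0, 0, 0]])

```text
time: 14.35
eef_pos: [0.5599, 0.2554, 0.1236]
eef_rot: [[0.002, 0.005, -1.0], [0.001, -1.0, -0.005], [-1.0, -0.001, -0.002]]
ft_force: [0.3, -0.4, -2.4]
finger_gap: 0.272
```

Request:
apply_moves(steps=[[1, 0.002, 0.001, 0, 0], [1, 0.0015, 0, 0, 0], [1, 0, 0, 0, 0], [1, 0, 0, 0, 0], [1, 0, 0, 0, 0]])

```text
time: 14.85
eef_pos: [0.5593, 0.2541, 0.119]
eef_rot: [[0.0, 0.005, -1.0], [0.0, -1.0, -0.005], [-1.0, -0.0, -0.0]]
ft_force: [0.3, -0.7, -1.9]
finger_gap: 0.272
```

Request:
apply_moves(steps=[[1, 0.001, 0, 0, 0], [1, 0, 0, 0, 0], [1, 0, 0, 0, 0]])

```text
time: 15.15
eef_pos: [0.5594, 0.2542, 0.1187]
eef_rot: [[0.0, 0.005, -1.0], [0.0, -1.0, -0.005], [-1.0, -0.0, -0.0]]
ft_force: [-3.2, -1.6, 9.8]
finger_gap: 0.275
```

Seated (9.8 N contact). Release slowly to the same partial opening, then rise.

Request:
apply_moves(steps=[[0.6, 0, 0, 0, 0], [0.5, 0, 0, 0, 0], [0.4, 0, 0, 0, 0], [0.3, 0, 0, 0, 0], [0.3, 0, 0, 0, 0], [0.3, 0, 0, 0, 0], [0.3, 0, 0, 0, 0]], grip_force=30)

```text
time: 15.85
eef_pos: [0.5593, 0.2541, 0.118]
eef_rot: [[0.0, 0.005, -1.0], [-0.0, -1.0, -0.005], [-1.0, 0.0, -0.0]]
ft_force: [-0.4, 0.0, 0.3]
finger_gap: 0.703
```

Request:
apply_moves(steps=[[0.3, -0.01, 0, 0, 0], [0.3, -0.02, 0, 0, 0], [0.3, -0.03, 0, 0, 0], [0.3, -0.03, 0, 0, 0], [0.3, -0.03, 0, 0, 0], [0.3, -0.03, 0, 0, 0], [0.3, 0, 0.03, 0.02, 0], [0.3, 0, 0.04, 0.02, 0], [0.3, 0, 0.04, 0.02, 0], [0.3, 0, 0.04, 0.02, 0], [0.3, 0, 0, 0, 0], [0.3, 0, 0, 0, 0]])

```text
time: 17.05
eef_pos: [0.48, 0.1031, 0.269]
eef_rot: [[0.001, 0.003, -1.0], [0.0, -1.0, -0.003], [-1.0, -0.0, -0.001]]
ft_force: [0.9, 0.5, -0.9]
finger_gap: 0.702
```

```bash
python3 - <<'E'
from h import *
s=manip.read_state();print(s['time'],s['eef_pos'],s['ft_force'],s['finger_gap'])
im=manip.read_camera('side')[:,:,::-1].copy();cv2.imwrite('pics/s3.png',cv2.resize(im[110:350,140:390],None,fx=2.4,fy=2.4,interpolation=cv2.INTER_CUBIC))
E
```

```text
17.05 [0.48004105 0.10311146 0.26900816] [ 0.866186    0.45899172 -0.85465869] 0.7023070322337595
```

View pics/s3.png

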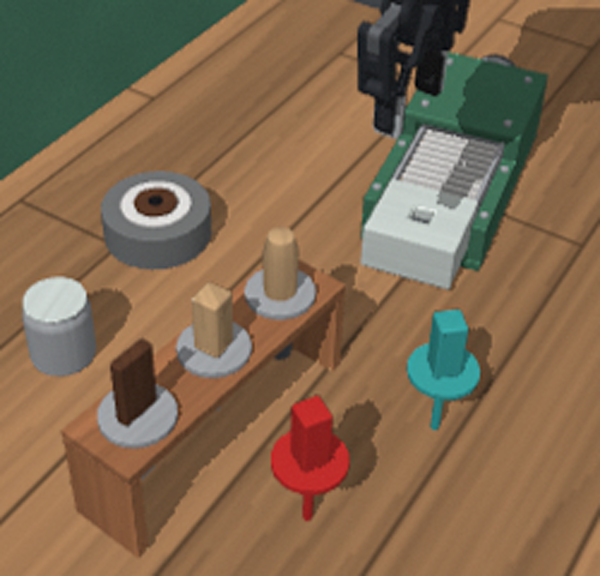

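The pin tool stands upright in the middle hole at (212,330). The slide is fully out with its well at (425,213), and everything else is in place. Handing in.

```bash
python3 -c "
from plant import manip
print(manip.hand_in())"
```

```text
the job is handed in; nothing more can be done
None
```

The job is done and handed in, at about 17 s of the 54 s allowed. I took the square-handled pin tool from the middle rack hole and pressed the release button about 7 mm down. Still holding it down, I pushed the slide out to its stop, eased back and lifted clear. I then hung the tool back upright in the same hole, released it and withdrew.

**Slide:** it met the stop at about 17 N. After the button was let up, the side camera showed the well within a pixel of where it should be at 85 mm out. It was still there in the last picture. I did not test the lock with a push.

**Rack and surroundings:** the tool seated with a light contact of about 10 N and stands upright with its collar flat. The scraper, punch, wheel, tin and the red and turquoise look-alikes looked untouched. Only the pin tool touched the dust unit.

No final check failed. The only disagreements were small camera offsets of 2–3 mm, and a few TCP readings taken before the arm had settled, which I corrected along the way.

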